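# Fit the serving plate in the food warmer and hold its hood half open

## Robot

A 6-joint arm with a two-finger parallel gripper is mounted at the origin on the work surface. World frame = base frame: x ahead of the robot, y to its left, z up, the work surface at z = 0. Lengths are in mm, angles in rad, forces in N, time in s.
With the tool pointing down it reaches from about 275 to 750 mm from the base axis. Payload 10.2 kg.
Tool frame: the origin (TCP) lies at the very end of the fingers, on their centre line; the grasp point (between the pads) lies 19 mm behind it; z points along the fingers, y is the direction in which the jaws open and shut (so a half turn about z gives the same grasp; the last joint's range is limited). The gripper opens to 85 mm and grips with 20 to 120 N. Pads are 22 mm wide; open, the fingers measure 114 mm over their backs; the gripper's body (76 mm by 85 mm) begins 54 mm behind the grasp point. The pads swing forward as they close: fully open they stand 13 mm farther back than shut.
Start: joints at [0.918, 0.313, 1.498, -0, 1.331, -0.223], TCP at [218.775, 477.251, 205.494] pointing down, gripper open.
Joint ranges: [-2.94, 2.94], [-0.97, 2.17], [0.19, 2.56], [-1.23, 4.37], [0.02, 3.11], [-2.88, 2.88]. Speed limits (rad/s): [2.39, 2.39, 3.01, 3.14, 3.14, 3.14].

## Interface

Orientations are given as a unit quaternion [w, x, y, z].
In Python, from rig import * gives the robot as it stands. The module is installed in compiled form; this text tells all that it offers.
- The arm moves only by the shell command python3 -m crank 'ROWS' [FORCE]. ROWS is a JSON object of lists of equal length, an entry for each row: "dp": the shift along the world's x, y, z in cm, a list of three; "delta_rot": the turn, a rotation vector about the world's x, y, z in degrees, a list of three; "claw": the closure in counts, from 0 (fully open) to 255 (shut). A call has 1 to 10 rows; each row shifts and turns the commanded pose from where the row before left it; what a row does not reach is not made up. A row lasts 1/10 s, in which the tool goes at most 50 mm and 8.59 degrees, less where a joint would pass 70% of its speed; a pose out of reach is approached as far as the arm can. A call is refused whole if a number of a shift passes 5 or a number of a turn 8.59, either way. A call with a gripper value outside its range is refused whole. The fingers move at their own pace and stop on an object; FORCE is the grip in N (left out, the last holds). Time passes only in rows, so rows that do not move let the fingers close. It gives the time, the measured TCP pose, the force and the opening at its end, in the units of the state.
- sense(): the state, without advancing time (a new reading comes with each control period).
- capture(name): name is "scene" or "top" or "wrist"; returns (picture, depth): 420x560x3 uint8, red, green, blue; 420x560 float32, mm along the optical axis (not along the pixel's ray), 0 where there is no reading.
- camera_model(name): a dict with "fx", "fy", "cx", "cy" (pixels), "cam_to_world" (4x4, takes a point from camera to world coordinates); the wrist camera has in their place "T_tool_cam" (4x4, takes a point from camera to tool coordinates, whose origin is the TCP and whose axes are the flange's). Camera axes: x right, y up, looking along -z (the intrinsics and any distortion apply to the point x, -y, -z); pixel columns grow to the right and rows downward; lengths in mm; the calibration is good to about 2 mm. A picture is of the moment at which its call begins: read the wrist's pose just before it. camera_model takes no time and is no camera call.
- finish_job(): hands the job in, once; it reports no verdict.
Trained networks look in the newest picture that a camera, given by its name, has taken for a name from the list of things; names that differ only in an ending like _2 or _b are one class to them, and where a whole thing is asked for, a point or a joint stands for the part that bears it (a point fixed in the world has none). Each returns a list of dicts, best first, with "p" (0 to 1); they miss things now and then, are a little off and sometimes report something else, mostly with a low value. They report only what shows in the picture. A call takes as long as a camera call. They do not tell look-alikes from the thing itself.
- boxes_of(camera, target): "centre" ([column, row] in pixels, amid what is visible of it).
- masks_of(camera, target): "region" (420x560 bool, what is visible of it) and "centre" ([column, row] in pixels, amid what is visible of it).
- pinpoint(camera, target): "centre" ([column, row] in pixels: a listed point, or the origin of a listed thing).
The state is a dict: "time_s": time; "joints": joint angles; "dq": joint speeds; "tau": joint torques, N m; "eef_pos": TCP position; "ee_rot": TCP orientation; "force": force on the tool from outside, world axes, zero at the start; "wrist_torque": the same for the moment, N m; "grip_width": opening from 0.0 (shut) to 1.0 (fully open).
Only numpy, scipy, OpenCV 4.12 (cv2) and the standard library are available. Lean on these libraries where they do the work, as an engineer would, in place of code of your own. Each camera call takes 0.05 s, during which the arm holds its last target.

## Task

Get the food warmer on the pass ready for loading: pick up the aluminium serving plate from the green board, lower it over the warmer's two locating pins until it lies flush on the deck, and let go of it. Then take hold of the warmer's upright hood (it has a black handle), bring it down to half open, 45 degrees above closed, and keep holding it there for the cook: it would fall shut if let go (never let it drop), so finish while still holding it still. Leave the pepper mill and the two sauce bottles where they stand.

Things in the scene. Friction and masses are not known exactly. Their poses are not given: they have to be found in the camera images.
- warmer: Food warmer, a fixed dark box with a bright band, 220 (x) x 270 (y) x 55 mm high. Origin: centre of its underside; x from its front (robot side) to its rear hinge, y left, z up. Its flat top, the deck, is 55 mm above the origin and carries two brass pins at x = 0, y = +80 and -80 mm. It stands on the left or right of the counter, a little turned.
- pin_left (a point): Top of one of the two brass locating pins, at y = +80 mm of the warmer. Both pins are 10 mm in diameter and stand 20 mm above the deck, the upper 8 mm tapering to 4 mm. Axes as the warmer's.
- pin_right (a point): Top of the other pin, at y = -80 mm of the warmer; same shape.
- hood_angle (a joint): Angle of the steel hood in rad: 0 closed on the deck, growing as it opens, 1.45 (83 degrees) at its stop, where it starts and stays by its weight; 45 degrees is 0.785. Let go below about 1.3 it falls shut. With handle about 0.8 kg; moving it at the handle takes under 8 N.
- hood_rim (a point): Middle of the hood's lower front edge, 220 mm from the hinge line. The hood is a shallow steel cover 220 mm (hinge to front) x 270 mm wide x 55 mm deep, hollow below. Upright, its hollow side faces the robot, this edge is 0.27 m above the counter and 27 mm nearer the robot than the hinge, so keep the gripper's body clear of it over the deck. Axes as the hood's.
- handle (a point): The hood's handle: a black round bar, 14 mm thick, 110 mm long, on two stems 40 mm off the hood's front face. Point: middle of the bar; y along the bar, x square to the face and towards it. Hood upright: bar on top, 0.32 m up, x down; take it from above, one finger before and one behind. It moves on a 261 mm arc about the hinge, at (hood angle + 0.105 rad) above level.
- hood: The warmer's hinged steel hood. Origin: middle of the hinge line, on the rear top edge of the warmer (warmer x = +110, y = 0, z = 55 mm); y along the hinge line. Closed, its axes are the warmer's; it opens by turning about +y. In the hood's frame the front edge is at x = -220 mm, the bar of the handle at x = -260, z = +27.5 mm.
- plate: Loose aluminium plate, 150 (x) x 200 (y) x 8 mm, about 0.5 kg, flat on the green board; 14 mm through holes at x = 0, y = +80 and -80 mm (fits either way round). Origin: centre of its underside, z up. Red handle across its middle: bar along x, 82 mm long, 12 wide, 10 high, centre 35 mm above the origin, 22 mm free below, stems at x = +-36 mm. Seated, its origin is 55 mm above the warmer's.
- board: Green plastic chopping board, fixed, 200 (x) x 250 (y) x 20 mm high. Origin: centre of its underside.
- mill: Red pepper mill, loose, bystander, 200 mm tall, 54 mm wide, standing beyond the warmer and board near the counter's middle. Origin: centre of its underside.
- yellow_bottle: Yellow sauce bottle, loose, bystander, 160 mm tall, 54 mm wide, at the left (+y) side. Origin: centre of its underside.
- orange_bottle: Orange sauce bottle, loose, bystander, 160 mm tall, 54 mm wide, at the right (-y) side. Origin: centre of its underside.
There are look-alikes about, which are no part of the job. Of the things that look like the plate, the larger one is meant.

How it is judged (in metres and radians):
On the way, in this order (a step that is already met when the one before it is completed fails the run):
1. the plate, still in the fingers, is lowered over both pins: within 12 mm of the deck and on centre (horizontal distance between plate and warmer below 0.006 m and z of plate in the frame of warmer below 0.067 m and angle between the y axis of plate and the y axis of warmer, either way round below 0.06 rad and contact force between the fingers and plate above 0.5 N), for 0.04 s.
2. the plate lies flush on the deck and has been let go (horizontal distance between plate and warmer below 0.005 m and z of plate in the frame of warmer below 0.0575 m and angle between the y axis of plate and the y axis of warmer, either way round below 0.06 rad and angle between plate's own z axis and vertical below 0.025 rad and contact force between the fingers and plate below 0.1 N), for 0.2 s.
3. the hood is held by the fingers at 45 degrees (value of joint hood_angle between 0.68 and 0.89 rad and velocity of joint hood_angle between -0.05 and 0.05 rad/s and contact force between the fingers and hood above 0.7 N), for 0.3 s.
At the end, for the whole second after the job is handed in: Plate flush on the deck over both pins (2.5 mm in height, 5 mm in position), untouched; hood still (under 0.05 rad/s) at 45 degrees within 6 (0.68 to 0.89 rad), carried by the fingers with over 0.7 N; bystanders within 30 mm of their starts (all of step 3 and horizontal distance between plate and warmer below 0.005 m and z of plate in the frame of warmer below 0.0575 m and angle between the y axis of plate and the y axis of warmer, either way round below 0.06 rad and angle between plate's own z axis and vertical below 0.025 rad and contact force between the arm and plate below 0.1 N and distance of each of mill, yellow_bottle, orange_bottle from where it was at the start of the episode below 0.03 m); the arm keeps its last pose, push and grip.
It fails at once if the pepper mill is pushed more than 30 mm away or tipped over (distance of mill from where it was at the start of the episode above 0.03 m or angle between mill's own z axis and vertical above 0.4 rad).
It fails at once if the yellow bottle is pushed more than 30 mm away or tipped over (distance of yellow_bottle from where it was at the start of the episode above 0.03 m or angle between yellow_bottle's own z axis and vertical above 0.4 rad).
It fails at once if the orange bottle is pushed more than 30 mm away or tipped over (distance of orange_bottle from where it was at the start of the episode above 0.03 m or angle between orange_bottle's own z axis and vertical above 0.4 rad).
It fails at once if the hood drops (falls below 26 degrees) (value of joint hood_angle below 0.45 rad).
It also fails if it takes over 61 s, if anything falls off the work surface, if the arm or the gripper's body presses on something with over 40 N, if the wrist force passes 120 N, or if a joint passes its speed limit or range.

## Working session

There is one attempt and no reset: what is moved stays moved. The work goes in short steps, Python scripts to look and compute and a shell command to move; the robot and the scene stay as the last step left them, time stands still between calls to the robot, and variables do not carry over. Pictures are saved under pics/ and viewed, and the job is handed in when it is done.

```bash
mkdir -p pics; cat > h.py <<'E'
from rig import *
import numpy as np, cv2
from scipy.spatial.transform import Rotation as R
def save(img,name,s=1):
    im=cv2.cvtColor(img,cv2.COLOR_RGB2BGR)
    if s!=1: im=cv2.resize(im,None,fx=s,fy=s,interpolation=cv2.INTER_CUBIC)
    cv2.imwrite('pics/'+name,im)
def cam(name,st=None):
    m=camera_model(name)
    if 'cam_to_world' in m: T=np.array(m['cam_to_world'])
    else:
        st=st or sense(); W=np.eye(4); q=st['ee_rot']; W[:3,:3]=R.from_quat([q[1],q[2],q[3],q[0]]).as_matrix(); W[:3,3]=st['eef_pos']
        T=W@np.array(m['T_tool_cam'])
    return m,T
def pt(m,T,u,v,d):
    p=np.array([(u-m['cx'])/m['fx']*d,-(v-m['cy'])/m['fy']*d,-d,1.]); return (T@p)[:3]
def onz(m,T,u,v,z):
    a=pt(m,T,u,v,1.);o=T[:3,3];r=a-o; return o+r*(z-o[2])/r[2]
def cloud(m,T,dep):
    v,u=np.mgrid[0:420,0:560]; d=dep.astype(float)
    p=np.stack([(u-m['cx'])/m['fx']*d,-(v-m['cy'])/m['fy']*d,-d],-1)
    return p@T[:3,:3].T+T[:3,3]
def proj(m,T,P):
    p=np.linalg.inv(T)@np.append(P,1.); return m['cx']+m['fx']*p[0]/-p[2], m['cy']-m['fy']*p[1]/-p[2]
E
python3 - <<'E'
from h import *
print(sense())
for n in('scene','top','wrist'):
    p,d=capture(n); save(p,n+'0.png'); np.savez('/tmp/'+n+'0.npz',p=p,d=d); print(n,camera_model(n))
E
```

```text
{'time_s': 0.0, 'joints': array([ 9.17637977e-01,  3.13446136e-01,  1.49843460e+00,  7.28606225e-07,
        1.33098732e+00, -2.23420244e-01]), 'dq': array([-1.00816208e-03, -1.99157408e-03, -8.70636543e-04,  6.98356567e-04,
       -1.31118840e-03, -4.87336805e-05]), 'tau': array([ 4.46493232e-04, -4.12246513e+01, -2.59756690e+01, -8.01093421e-06,
        3.83306309e-03,  1.75899231e-05]), 'eef_pos': array([218.57509416, 477.02277554, 204.93800591]), 'ee_rot': array([-2.70954736e-04,  2.13219535e-01,  9.77004106e-01, -5.77274147e-04]), 'force': array([ 0.18690384, -0.07497548,  0.65797174]), 'wrist_torque': array([ 0.03746141, -0.02505883, -0.01566039]), 'grip_width': 0.9968589925572282}
scene {'fx': 534.0215160664703, 'fy': 534.0215160664703, 'cx': 284.67348090209254, 'cy': 203.7940350606539, 'cam_to_world': array([[-9.54010207e-01, -1.86795107e-01,  2.34461324e-01,
         9.35870906e+02],
       [ 2.99444879e-01, -6.30456140e-01,  7.16140922e-01,
         1.24268690e+03],
       [ 1.40459615e-02,  7.53413992e-01,  6.57396431e-01,
         1.21322030e+03],
       [ 0.00000000e+00,
[... 291 characters left out ...]
e-01, -1.94873102e-02, -8.34646808e-03,
        -1.33935969e+01],
       [-1.07142065e-02,  1.24748501e-01,  9.92130545e-01,
         1.59294420e+03],
       [ 0.00000000e+00,  0.00000000e+00,  0.00000000e+00,
         1.00000000e+00]])}
wrist {'fx': 359.1086600085263, 'fy': 359.1086600085263, 'cx': 283.570293579729, 'cy': 204.41198350241888, 'T_tool_cam': array([[-1.04520966e-05,  9.50832174e-01,  3.09706599e-01,
         8.00900076e+01],
       [ 9.99999653e-01,  2.68058050e-04, -7.89218331e-04,
         1.65844293e+00],
       [-8.33433529e-04,  3.09706484e-01, -9.50831846e-01,
        -1.68901808e+02],
       [ 0.00000000e+00,  0.00000000e+00,  0.00000000e+00,
         1.00000000e+00]])}
```

View pics/top0.png

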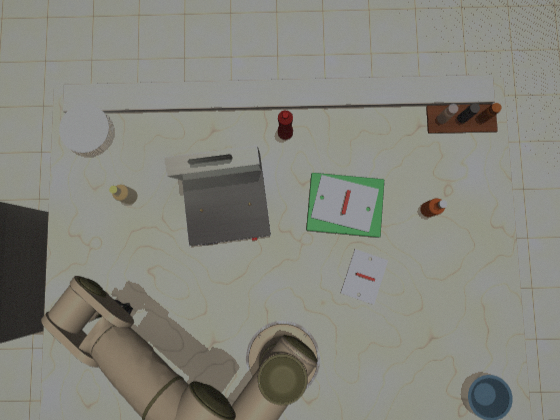

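View pics/scene0.png

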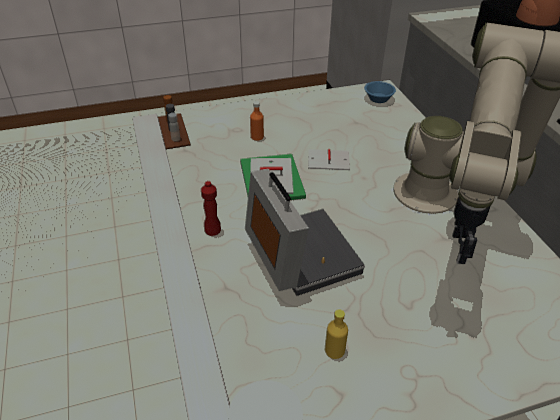

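View pics/wrist0.png

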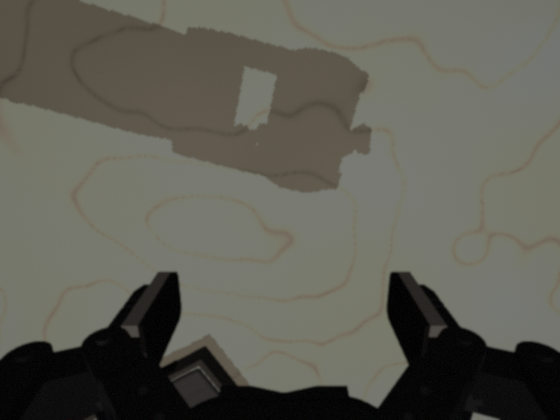

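In the top picture, the warmer deck is around (225,210), with pins at about (201,211) and (250,203). The upright hood has its bar at (210,159). There are two plate-like things: the larger one on the green board at (345,203) and a smaller one on bare counter at (365,276). The one on the board fits the description. I'll check this in an enlarged crop and measure.

```bash
python3 - <<'E'
from h import *
p=np.load('/tmp/top0.npz')['p'];d=np.load('/tmp/top0.npz')['d']
a=cv2.resize(p[140:260,150:300],None,fx=4,fy=4,interpolation=cv2.INTER_CUBIC)
b=cv2.resize(p[160:310,290:400],None,fx=4,fy=4,interpolation=cv2.INTER_CUBIC)
save(a,'cw.png');save(b,'cp.png')
m,T=cam('top')
for t in('pin_left','pin_right','plate','warmer','handle','hood_rim','board','mill'):
    r=pinpoint('top',t); print(t,[(np.round(x['centre'],1),round(x['p'],2)) for x in r[:3]])
C=cloud(m,T,d)
for r in masks_of('top','plate')[:3]:
    k=r['region']; q=C[k]; print(r['p'],k.sum(),np.median(q,0)); 
    z=np.median(q[:,2]); s=q[abs(q[:,2]-z)<6][:,:2].astype(np.float32); print(cv2.minAreaRect(s))
for u,v in((201,211),(250,203),(210,159),(321,197),(369,209),(346,202)): print(u,v,C[v,u])
print(sense()['time_s'])
E
```

```text
pin_left [(array([199.4, 209.3]), 0.75), (array([284.6, 132.2]), 0.32)]
pin_right [(array([245.7, 205.7]), 0.56), (array([427.6, 211. ]), 0.2)]
plate [(array([365. , 275.6]), 0.86), (array([344.6, 203.1]), 0.56)]
warmer [(array([225.5, 205.4]), 0.6)]
handle [(array([208. , 158.8]), 0.66)]
hood_rim [(array([211.2, 170.5]), 0.77)]
board [(array([247.9, 205.2]), 0.26)]
mill [(array([284.3, 133.9]), 0.57)]
0.93 1572 [ 258.99433106 -279.03052066    7.34859321]
((261.60589599609375, -279.5831298828125), (120.04637908935547, 155.5687255859375), 70.63009643554688)
0.57 2633 [ 505.80173919 -217.29100783   28.87391781]
((506.939453125, -218.53662109375), (203.40277099609375, 150.835693359375), 74.67041778564453)
201 211 [483.75998225 256.59722774  75.40952599]
250 203 [507.28627485  96.02821569  73.14321737]
210 159 [601.19817595 188.21393828 321.03201569]
321 197 [ 528.95115012 -141.04805916   26.62090611]
369 209 [ 485.79371454 -302.63679098   19.2355518 ]
346 202 [ 505.5065658  -219.72983995   64.39073215]
0.6
```

View pics/cw.png

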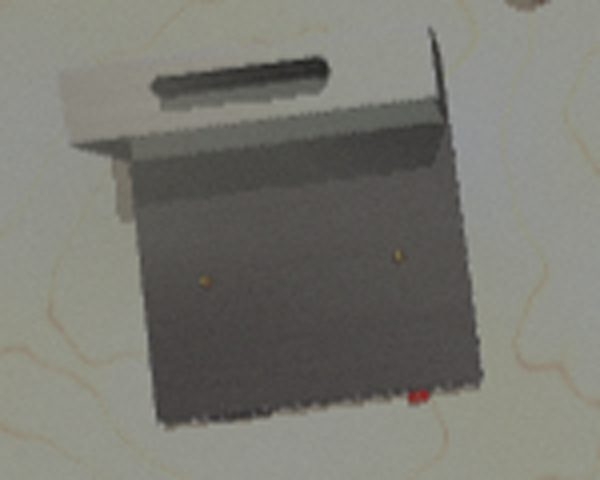

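View pics/cp.png

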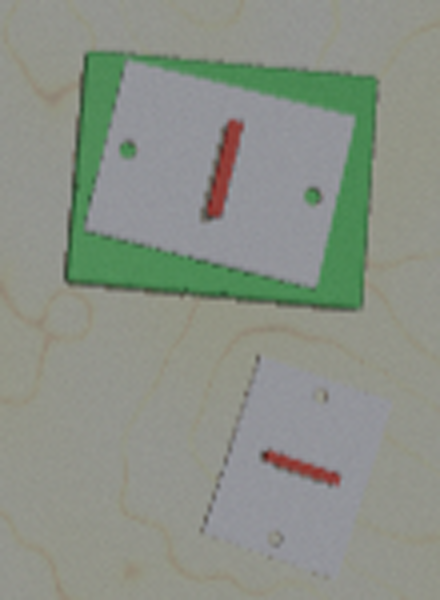

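Crop: the plate on the board measures 203x151 mm (holes at top-image ~(322,197) and (368,209)), and the one on the counter measures 156x120. The board one is the 200x150 plate and the target. Next I'll work out the distances.

```bash
python3 - <<'E'
from h import *
p=np.load('/tmp/top0.npz')['p'];d=np.load('/tmp/top0.npz')['d']
m,T=cam('top');C=cloud(m,T,d)
hl=onz(m,T,321.7,197,28);hr=onz(m,T,368,208.7,28)
pl=onz(m,T,201,210,74);pr=onz(m,T,249.2,203.7,74)
for a,b in((hl,hr),(pl,pr)):
    e=a-b; print('c',(a+b)/2,'len',np.hypot(*e[:2]),'yaw',np.degrees(np.arctan2(-e[0],e[1])))
# handle bar: red on plate
hsv=cv2.cvtColor(p,cv2.COLOR_RGB2HSV)
k=((hsv[...,0]<8)|(hsv[...,0]>172))&(hsv[...,1]>120); k[:185]=0;k[222:]=0;k[:,:330]=0;k[:,365:]=0
v,u=np.nonzero(k); print(k.sum(),onz(m,T,u.mean(),v.mean(),40)); q=C[k]; print(np.median(q,0))
k=(C[...,2]>300)&(C[...,2]<340)&(C[...,0]<700)&(C[...,1]>50); k&=(p.max(-1)<75); q=C[k]; print('hoodbar',k.sum(),q.mean(0),cv2.minAreaRect(q[:,:2].astype(np.float32)))
s=sense();q=s['ee_rot'];M=R.from_quat([q[1],q[2],q[3],q[0]]).as_matrix();print(M.round(3),s['eef_pos'])
E
```

```text
c [ 507.31427024 -220.50492554   28.        ] len 160.23597535763693 yaw -15.492375868101636
c [496.06498445 177.73594334  74.        ] len 159.2287598852106 yaw 6.3824593797162095
81 [ 509.18271471 -221.6410352    40.        ]
[ 506.19457845 -219.72983995   60.04309255]
hoodbar 232 [502.12520506 242.12841905 320.94922569] ((423.51202392578125, 308.2393798828125), (93.91278839111328, 507.7097473144531), 56.2102165222168)
[[-0.909  0.417  0.   ]
 [ 0.417  0.909 -0.   ]
 [-0.    -0.    -1.   ]] [218.78192325 477.24546938 205.49935442]
```

```bash
python3 -m crank '{"dp":[[1.8,-4.36,0],[1.8,-4.36,0],[1.8,-4.36,0],[1.8,-4.36,0],[1.8,-4.36,0],[1.8,-4.36,0],[1.8,-4.36,0],[1.8,-4.36,0],[1.8,-4.36,0],[1.8,-4.36,0]],"delta_rot":[[0,0,0.93],[0,0,0.93],[0,0,0.93],[0,0,0.93],[0,0,0.93],[0,0,0.93],[0,0,0.93],[0,0,0.93],[0,0,0.93],[0,0,0.93]],"claw":[0,0,0,0,0,0,0,0,0,0]}' 40
python3 -m crank '{"dp":[[1.8,-4.36,0],[1.8,-4.36,0],[1.8,-4.36,0],[1.8,-4.36,-1],[1.8,-4.36,-2],[1.8,-4.36,-2],[0,0,-0.5],[0,0,0]],"delta_rot":[[0,0,0],[0,0,0],[0,0,0],[0,0,0],[0,0,0],[0,0,0],[0,0,0],[0,0,0]],"claw":[0,0,0,0,0,0,0,0]}'
python3 - <<'E'
from h import *
st=sense(); print(st['eef_pos'],st['joints'],st['time_s'])
p,d=capture('wrist'); save(p,'w1.png'); np.savez('/tmp/w1.npz',p=p,d=d)
m,T=cam('wrist',st); np.save('/tmp/w1T.npy',T)
E
```

```text
time_s: 1.6
eef_pos: [399.2, 39.3, 205.8]
ee_rot: [0.0, 0.133, 0.991, 0.0]
force: [0.3, 1.3, 0.6]
grip_width: 1.003
time_s: 2.4
eef_pos: [505.4, -218.4, 150.2]
ee_rot: [-0.001, 0.134, 0.991, 0.001]
force: [-0.5, -0.6, -0.1]
grip_width: 1.001
[ 505.37568677 -218.3600299   150.19030636] [-6.20784132e-01  4.17618401e-01  1.49833163e+00  1.68043173e-04
  1.22839773e+00 -1.92292810e+00] 2.4
```

View pics/w1.png

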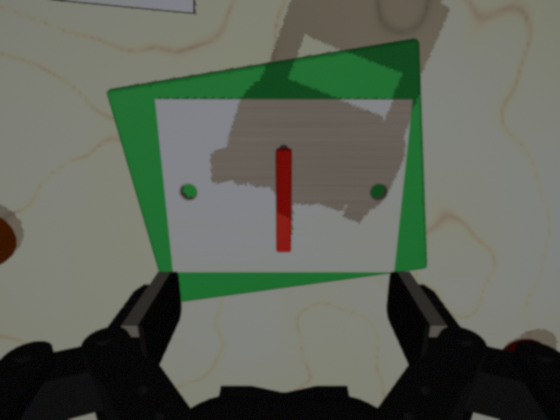

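The wrist view shows the whole plate with holes at (188,191) and (378,191), and the red bar vertical at column 284, rows 148–252, so the yaw is already right.

```bash
python3 - <<'E'
from h import *
z=np.load('/tmp/w1.npz');p=z['p'];d=z['d'];T=np.load('/tmp/w1T.npy');m=camera_model('wrist')
a=onz(m,T,378,191,28);b=onz(m,T,188.5,191,28)
e=b-a; e=-e if e[1]<0 else e
print((a+b)/2,np.hypot(*e[:2]),np.degrees(np.arctan2(-e[0],e[1])))
hsv=cv2.cvtColor(p,cv2.COLOR_RGB2HSV)
k=((hsv[...,0]<8)|(hsv[...,0]>172))&(hsv[...,1]>150);k[:130]=0;k[270:]=0;k[:,:250]=0;k[:,320:]=0
C=cloud(m,T,d)[k]; C=C[C[:,2]>54]; print(len(C),np.median(C,0),cv2.minAreaRect(C[:,:2].astype(np.float32)))
s=sense();q=s['ee_rot'];M=R.from_quat([q[1],q[2],q[3],q[0]]).as_matrix();print(np.degrees(np.arctan2(-M[0,1],M[1,1])),s['eef_pos'],M.round(4))
E
```

```text
[ 508.62525284 -217.29916856   28.        ] 159.6109797198406 -15.427205255197716
1447 [ 504.58809996 -216.24887812   60.44876758] ((487.98358154296875, -211.90313720703125), (10.441503524780273, 121.80438995361328), 74.93770599365234)
-15.323557824819115 [ 505.6710683  -217.73310882  151.38776617] [[-9.644e-01  2.643e-01 -6.000e-04]
 [ 2.643e-01  9.644e-01  6.000e-04]
 [ 8.000e-04  5.000e-04 -1.000e+00]]
```

```bash
python3 -m crank '{"dp":[[0.25,0,-3],[0,0,-4],[0,0,-3],[0,0,-1.4],[0,0,0],[0,0,0],[0,0,0],[0,0,0],[0,0,0],[0,0,0]],"delta_rot":[[0,0,0],[0,0,0],[0,0,0],[0,0,0],[0,0,0],[0,0,0],[0,0,0],[0,0,0],[0,0,0],[0,0,0]],"claw":[0,0,0,0,0,255,255,255,255,255]}' 40
python3 -m crank '{"dp":[[0,0,0],[0,0,0],[0,0,0]],"delta_rot":[[0,0,0],[0,0,0],[0,0,0]],"claw":[255,255,255]}' 50
```

```text
time_s: 3.45
eef_pos: [508.5, -218.3, 37.8]
ee_rot: [0.0, 0.133, 0.991, -0.0]
force: [-0.3, -0.8, -0.4]
grip_width: 0.141
time_s: 3.75
eef_pos: [508.4, -218.3, 37.4]
ee_rot: [-0.0, 0.133, 0.991, 0.0]
force: [-0.1, -1.0, -0.5]
grip_width: -0.0
```

The gripper shut completely, from 0.141 to 0.0, so the bar may have slipped. I'll look before doing anything else.

```bash
python3 - <<'E'
from h import *
print(sense())
p,d=capture('wrist'); save(p,'w2.png'); np.savez('/tmp/w2.npz',p=p,d=d)
p,d=capture('top'); save(p[140:320,270:420],'t2.png',4)
p,d=capture('scene'); save(p[120:260,200:380],'s2.png',4)
E
```

```text
{'time_s': 3.75, 'joints': array([-6.17305112e-01,  5.60138314e-01,  1.60406385e+00,  1.02844505e-05,
        9.77513677e-01, -1.92056207e+00]), 'dq': array([-0.00043796, -0.00043497,  0.00081456, -0.00015709,  0.00054433,
        0.00025515]), 'tau': array([ 1.03216611e-03, -4.75318336e+01, -2.12294430e+01, -2.90295866e-04,
        1.08972217e-03,  4.37319045e-05]), 'eef_pos': array([ 508.38441892, -218.2507846 ,   37.41825539]), 'ee_rot': array([-5.25512483e-05,  1.33373937e-01,  9.91065784e-01,  3.24106717e-05]), 'force': array([-0.07244759, -0.96398311, -0.46585468]), 'wrist_torque': array([-0.01571249, -0.01618846, -0.01841967]), 'grip_width': -6.449444497993674e-05}
```

View pics/w2.png

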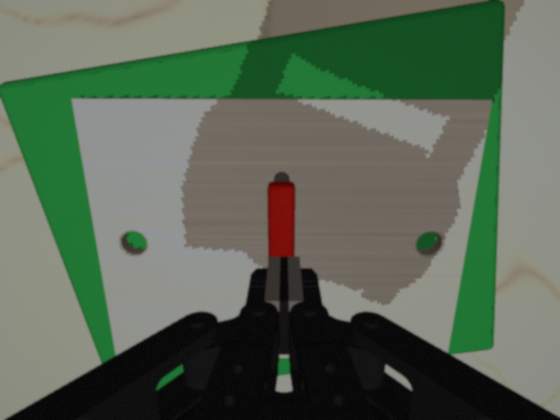

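View pics/s2.png

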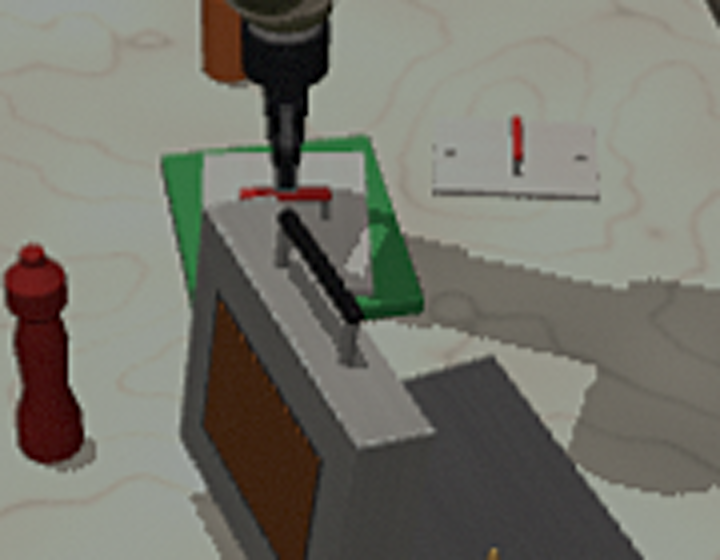

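```bash
python3 - <<'E'
from h import *
z=np.load('/tmp/w2.npz');p=z['p'];save(np.clip(p[170:370,200:370].astype(int)*2,0,255).astype(np.uint8),'w2c.png',3.5)
E
```

```text
(no output)
```

View pics/w2c.png

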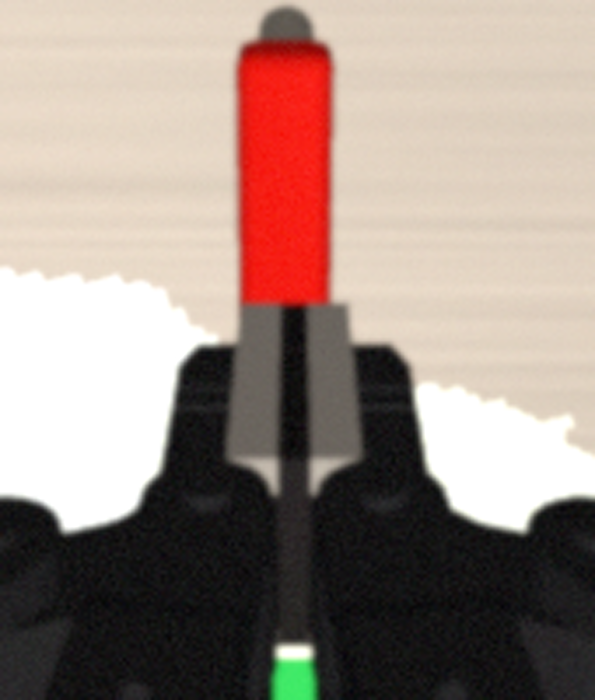

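```bash
python3 - <<'E'
from h import *
z=np.load('/tmp/w2.npz');d=z['d'];st=sense();m,T=cam('wrist',st);C=cloud(m,T,d)
Mi=np.linalg.inv(T)
W=T@np.linalg.inv(np.array(m['T_tool_cam']))
for u,v in((281,190),(281,220),(281,250),(281,178),(275,262),(295,262),(273,290),(297,290),(283,265),(283,290),(283,310),(283,330),(150,220),(400,280),(130,243),(60,120)):
    c=C[v,u]; print(u,v,d[v,u].round(1),c.round(1),'tool',(np.linalg.inv(W)@np.append(c,1))[:3].round(1))
E
```

```text
281 190 151.6 [ 471.4 -207.3   60.3] tool [ 38.6   0.8 -22.8]
281 220 155.3 [ 484.2 -210.8   60.8] tool [ 25.3   0.8 -23.4]
281 250 160.9 [ 498.4 -214.8   59.7] tool [ 10.5   0.7 -22.3]
281 178 167.3 [ 470.3 -207.1   43.5] tool [39.7  0.7 -6. ]
275 262 148.3 [ 497.1 -216.9   72.7] tool [ 11.2  -1.7 -35.2]
295 262 148.2 [ 499.2 -208.9   72.8] tool [ 11.3   6.6 -35.3]
273 290 127.0 [ 496.6 -217.    94.9] tool [ 11.7  -1.9 -57.5]
297 290 127.1 [ 498.9 -208.8   94.9] tool [ 11.6   6.6 -57.5]
283 265 146.0 [ 498.1 -213.7   75.2] tool [ 11.2   1.6 -37.7]
283 290 129.3 [ 498.8 -213.9   92.9] tool [ 10.4   1.6 -55.5]
283 310 121.7 [ 501.1 -214.5  101.7] tool [  8.1   1.6 -64.3]
283 330 125.0 [ 509.3 -216.8  101. ] tool [ -0.5   1.6 -63.6]
150 220 188.2 [ 477.1 -280.3   29.9] tool [ 13.7 -68.1   7.6]
400 280 200.5 [ 547.7 -159.7   28.9] tool [-22.4  66.9   8.6]
130 243 203.5 [ 489.8 -301.4   19.6] tool [ -4.  -85.1  17.8]
60 120 181.3 [ 417.2 -308.4   20.6] tool [  64.2 -111.    16.8]
```

```bash
python3 - <<'E'
from h import *
m=camera_model('wrist');Tc=np.array(m['T_tool_cam'])
for n in('wrist0','w1','w2'):
    d=np.load(f'/tmp/{n}.npz')['d'];C=cloud(m,Tc,d)
    k=(C[...,2]<-24)&(d>0); v,u=np.nonzero(k)
    for x0 in (270,295,282,160,170,400,410):
        rows=v[u==x0]
        if len(rows): r=rows.min(); print(n,x0,r,[C[r+i,x0].round(1).tolist() for i in(-3,-1,0,2,6,12)])
E
```

```text
wrist0 270 390 [[-292.4, -15.7, 203.4], [-297.7, -15.8, 205.3], [11.4, -1.4, -101.3], [10.1, -1.5, -100.7], [9.7, -1.4, -101.5], [11.2, -1.3, -104.6]]
wrist0 295 390 [[-292.7, 17.0, 203.6], [-297.5, 17.1, 205.0], [10.4, 4.6, -100.4], [9.9, 4.6, -100.5], [10.8, 4.5, -102.6], [11.2, 4.4, -104.6]]
wrist0 282 392 [[-297.0, -0.0, 204.6], [-300.2, -0.0, 204.5], [10.5, 1.4, -101.0], [10.1, 1.4, -101.3], [10.7, 1.4, -103.0], [12.1, 1.4, -106.0]]
wrist0 160 272 [[-120.8, -141.5, 204.7], [-123.4, -141.8, 204.6], [11.6, -46.2, -44.2], [11.5, -45.7, -45.8], [11.0, -45.1, -47.9], [11.3, -43.4, -52.8]]
wrist0 170 272 [[-120.8, -129.9, 204.7], [-122.8, -129.8, 203.5], [11.7, -42.2, -44.5], [11.6, -41.8, -45.9], [10.6, -41.6, -47.1], [9.7, -40.7, -50.1]]
wrist0 400 272 [[-120.6, 137.2, 204.0], [-123.3, 137.5, 204.3], [11.1, 47.4, -43.5], [11.5, 46.7, -45.7], [12.3, 45.2, -50.2], [10.6, 44.9, -51.7]]
wrist0 410 273 [[-121.6, 148.7, 203.5], [-124.6, 149.3, 204.2], [11.6, 50.7, -45.2], [11.9, 50.0, -47.3], [11.0, 49.6, -48.8], [11.3, 47.9, -53.6]]
w1 270 390 [[-238.5, -13.2, 149.4], [-241.3, -13.2, 149
[... 1206 characters left out ...]
6.4, -41.3]]
w2 282 216 [[28.5, 1.2, -23.3], [27.7, 1.2, -23.7], [27.5, 1.2, -24.4], [26.0, 1.2, -22.8], [24.0, 1.2, -22.3], [21.2, 1.2, -22.5]]
w2 160 330 [[-53.7, -70.5, 9.0], [-55.1, -70.7, 9.0], [12.5, -34.2, -80.6], [12.1, -34.2, -80.9], [12.9, -33.2, -83.7], [12.6, -32.5, -86.0]]
w2 170 324 [[-49.1, -64.0, 8.3], [-50.7, -64.3, 8.6], [12.5, -32.2, -77.8], [12.9, -31.7, -79.2], [13.0, -31.1, -81.2], [12.6, -30.5, -83.3]]
w2 400 326 [[-50.5, 69.6, 8.3], [-51.9, 69.8, 8.3], [12.7, 36.3, -79.0], [11.8, 36.4, -78.8], [12.3, 35.6, -81.3], [12.3, 34.8, -83.9]]
w2 410 332 [[-54.6, 75.9, 8.3], [-56.3, 76.2, 8.7], [12.5, 38.4, -81.6], [12.3, 38.2, -82.2], [12.4, 37.6, -84.0], [12.6, 36.7, -86.7]]
```

The wrist depth image explains it. The visible fingertips lie at tool z = -44 open and -30 shut, so they end about 30 mm short of the reported TCP. The gripper body is seen at -101 where -73 was expected, which agrees. The fingers therefore closed just above the bar (top at z = 60). The grasp point is about 48 mm behind the reported TCP, so I'll open and go down 30 mm.

```bash
python3 -m crank '{"dp":[[0,0,0],[0,0,0],[0,0,0],[0,0,0],[0,0,0],[0,0,-1],[0,0,-1.2],[0,0,-0.8],[0,0,0],[0,0,0]],"delta_rot":[[0,0,0],[0,0,0],[0,0,0],[0,0,0],[0,0,0],[0,0,0],[0,0,0],[0,0,0],[0,0,0],[0,0,0]],"claw":[0,0,0,0,0,0,0,0,0,0]}' 40
python3 -m crank '{"dp":[[0,0,0],[0,0,0],[0,0,0],[0,0,0],[0,0,0],[0,0,0],[0,0,0],[0,0,0],[0,0,0],[0,0,0]],"delta_rot":[[0,0,0],[0,0,0],[0,0,0],[0,0,0],[0,0,0],[0,0,0],[0,0,0],[0,0,0],[0,0,0],[0,0,0]],"claw":[255,255,255,255,255,255,255,255,255,255]}' 60
python3 - <<'E'
from h import *
p,d=capture('wrist'); save(p,'w3.png')
E
```

```text
time_s: 4.9
eef_pos: [508.4, -218.2, 7.2]
ee_rot: [-0.0, 0.133, 0.991, 0.0]
force: [0.6, 0.5, 0.1]
grip_width: 1.004
time_s: 5.9
eef_pos: [508.6, -218.4, 7.7]
ee_rot: [0.0, 0.133, 0.991, -0.0]
force: [-1.1, -0.2, 6.0]
grip_width: 0.124
```

View pics/w3.png

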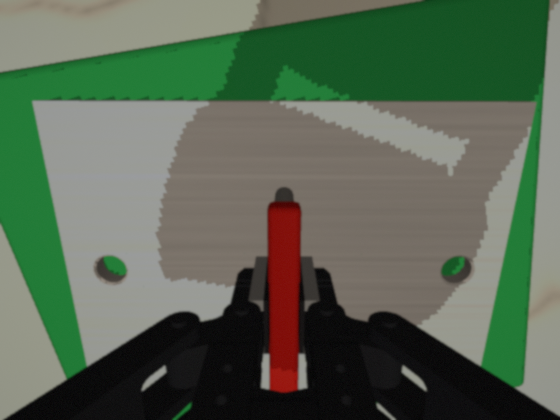

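The grip is holding the bar (0.124, about 11 mm). Now I'll lift and check.

```bash
python3 -m crank '{"dp":[[0,0,1],[0,0,3],[0,0,4],[0,0,4],[0,0,1],[0,0,0],[0,0,0]],"delta_rot":[[0,0,0],[0,0,0],[0,0,0],[0,0,0],[0,0,0],[0,0,0],[0,0,0]],"claw":[255,255,255,255,255,255,255]}' 80
python3 - <<'E'
from h import *
p,d=capture('wrist'); save(p,'w4.png'); np.savez('/tmp/w4.npz',p=p,d=d)
m=camera_model('wrist');Tc=np.array(m['T_tool_cam'])
C=cloud(m,Tc,d)
for u,v in((60,200),(100,330),(500,200),(470,330),(300,150)): print(C[v,u].round(1))
E
```

```text
time_s: 6.65
eef_pos: [507.4, -217.5, 135.1]
ee_rot: [-0.002, 0.133, 0.991, 0.001]
force: [0.3, 0.3, -6.3]
grip_width: 0.121
[ 33.7 -94.5 -21.1]
[-33.5 -88.3 -20.2]
[ 33.   96.4 -19.2]
[-33.3  93.3 -20.6]
[ 55.3   8.6 -21.6]
```

View pics/w4.png

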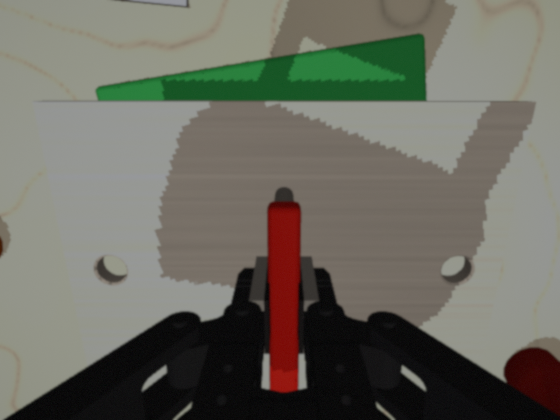

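The plate is held level: its top is at tool z about -20.5 everywhere, and the hole rims are at (111,268) and (456,268). Next I'll refine the in-hand offset and the pins, using the top camera's bias on the plate as calibration.

```bash
python3 - <<'E'
from h import *
z=np.load('/tmp/w4.npz');p=z['p'];m=camera_model('wrist');Tc=np.array(m['T_tool_cam'])
save(np.hstack([p[240:300,70:160],p[240:300,410:500]]),'holes.png',4)
a=onz(m,Tc,111.5,268.5,-20.4);b=onz(m,Tc,456,268.5,-20.4);e=b-a
print('plate in tool',(a+b)/2,np.hypot(*e[:2]),'rel yaw',np.degrees(np.arctan2(e[0],e[1])))
W=np.load('/tmp/w1T.npy')@np.linalg.inv(Tc)
# top cam sub-pixel pins & holes
t=np.load('/tmp/top0.npz')['p'].astype(float);dt=np.load('/tmp/top0.npz')['d'];mt,T=cam('top')
def blob(u0,v0,z,f,r=4):
    w=t[v0-r:v0+r+1,u0-r:u0+r+1]; g=f(w); g=np.clip(g-np.median(g)-0.25*(g.max()-np.median(g)),0,None)
    vv,uu=np.mgrid[v0-r:v0+r+1,u0-r:u0+r+1]; u=(uu*g).sum()/g.sum();v=(vv*g).sum()/g.sum(); P=onz(mt,T,u,v,z);print(u.round(2),v.round(2),P.round(1));return P
yel=lambda w:w[...,0]-w[...,2]
grn=lambda w:w[...,1]-w[...,0]
for z_,c,f in((72,[(201,210),(249,204)],yel),(26,[(322,197),(368,209)],grn)):
    P=[blob(u,v,z_,f) for u,v in c]; e=P[0]-P[1]; print('mid',(P[0]+P[1])/2,np.hypot(*e[:2]),np.degrees(np.arctan2(-e[0],e[1])))
C=cloud(mt,T,dt)
k=(abs(C[...,2]-55)<5)&(C[...,1]>20)&(C[...,1]<330)&(C[...,0]>380)&(C[...,0]<600)
n,l,s,_=cv2.connectedComponentsWithStats(k.astype(np.uint8)); i=1+s[1:,4].argmax(); q=C[l==i]
print('deck',np.median(q[:,2]),cv2.minAreaRect(q[:,:2].astype(np.float32)))
# scene view
ds=np.load('/tmp/scene0.npz');ms,Ts=cam('scene');
save(ds['p'][200:300,230:380],'sw.png',5)
st=sense();q=st['ee_rot'];M=R.from_quat([q[1],q[2],q[3],q[0]]).as_matrix();print(M.round(4),st['eef_pos'])
E
```

```text
plate in tool [  0.29936593   1.9844802  -20.4       ] 159.07938903344257 rel yaw -0.02463640407206313
200.88 209.83 [488.  257.6  72. ]
249.14 203.44 [506.   98.9  72. ]
mid [497.01780888 178.26854381  72.        ] 159.671500247921 6.471998982256194
321.35 197.16 [ 528.5 -142.3   26. ]
367.53 208.7 [ 486.2 -296.5   26. ]
mid [ 507.30786531 -219.38805896   26.        ] 159.94211234435724 -15.338922976454073
deck 55.459993090879834 ((499.397705078125, 178.96487426757812), (228.54885864257812, 271.65509033203125), 6.267970561981201)
[[-0.9644  0.2644 -0.0038]
 [ 0.2643  0.9644  0.0027]
 [ 0.0044  0.0016 -1.    ]] [ 507.33828492 -217.52049335  134.93004442]
```

View pics/sw.png

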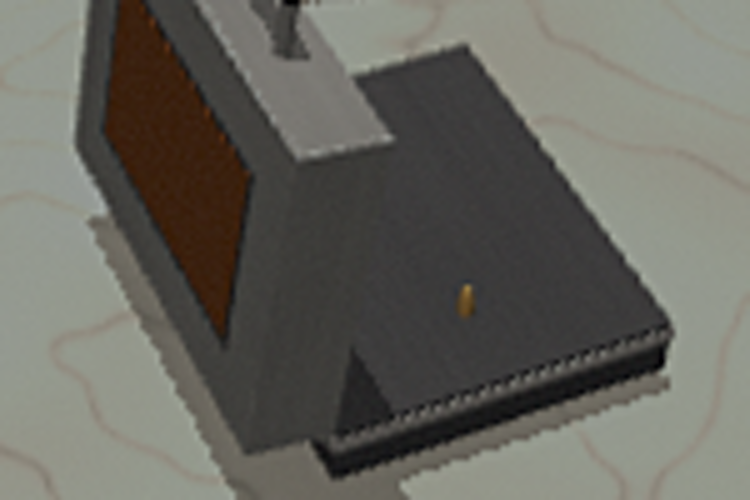

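View pics/holes.png

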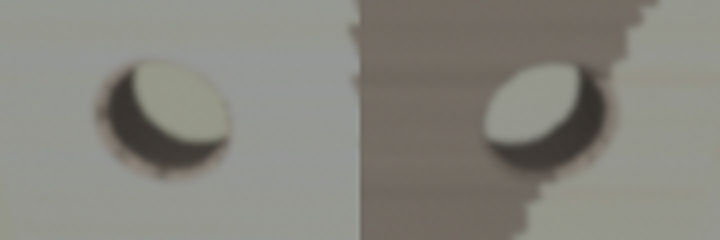

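The in-hand plate is centred: the 1.7 mm in y is the wrist camera's own offset, and the pads show it too. Correcting the top camera by its bias on the plate (-1.2, -1.1 mm), the warmer pins' midpoint is at about (498, 179.3) with yaw 6.4°. Moving above it.

```bash
python3 -m crank '{"dp":[[-0.1,2.5,0],[-0.1,4.4,0],[-0.1,4.5,0],[-0.1,4.5,0],[-0.1,4.5,0],[-0.1,4.5,0],[-0.1,4.5,0],[-0.1,4.5,0],[-0.1,4.0,0],[0,1.75,0]],"delta_rot":[[0,0,2.4],[0,0,2.4],[0,0,2.4],[0,0,2.4],[0,0,2.4],[0,0,2.4],[0,0,2.4],[0,0,2.4],[0,0,2.5],[0,0,0]],"claw":[255,255,255,255,255,255,255,255,255,255]}'
python3 -m crank '{"dp":[[0,0,-2],[0,0,-2],[0,0,-1.5],[0,0,0],[0,0,0]],"delta_rot":[[0,0,0],[0,0,0],[0,0,0],[0,0,0],[0,0,0]],"claw":[255,255,255,255,255]}'
python3 - <<'E'
from h import *
st=sense();q=st['ee_rot'];M=R.from_quat([q[1],q[2],q[3],q[0]]).as_matrix();print(M.round(4),st['eef_pos'],np.degrees(np.arctan2(-M[0,1],M[1,1])))
for c in('wrist','top','scene'):
    p,d=capture(c); np.savez(f'/tmp/{c}5.npz',p=p,d=d)
    save(p if c=='wrist' else (p[140:260,150:300] if c=='top' else p[200:320,220:390]),c+'5.png',1 if c=='wrist' else 4)
E
```

```text
time_s: 7.7
eef_pos: [497.8, 181.3, 135.4]
ee_rot: [-0.002, -0.058, 0.998, 0.0]
force: [0.1, -1.0, -6.6]
grip_width: 0.122
time_s: 8.2
eef_pos: [499.0, 178.2, 81.8]
ee_rot: [-0.001, -0.056, 0.998, -0.0]
force: [-1.1, -0.8, -4.8]
grip_width: 0.124
[[-9.938e-01 -1.110e-01 -1.800e-03]
 [-1.110e-01  9.938e-01 -2.000e-04]
 [ 1.800e-03 -0.000e+00 -1.000e+00]] [499.03050418 178.17387868  81.78128197] 6.371153189128673
```

View pics/wrist5.png

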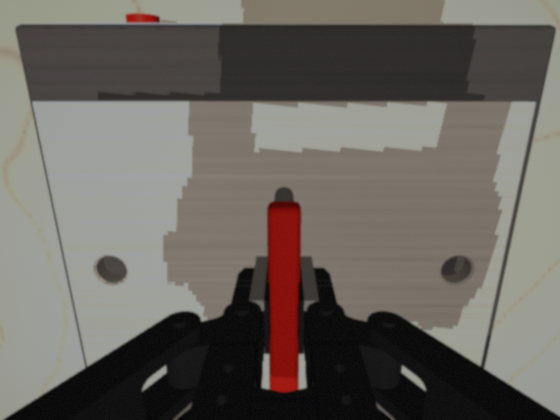

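View pics/scene5.png

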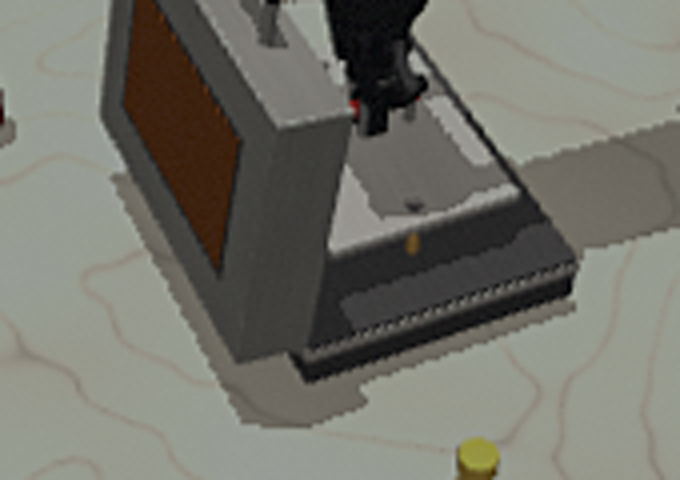

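View pics/top5.png

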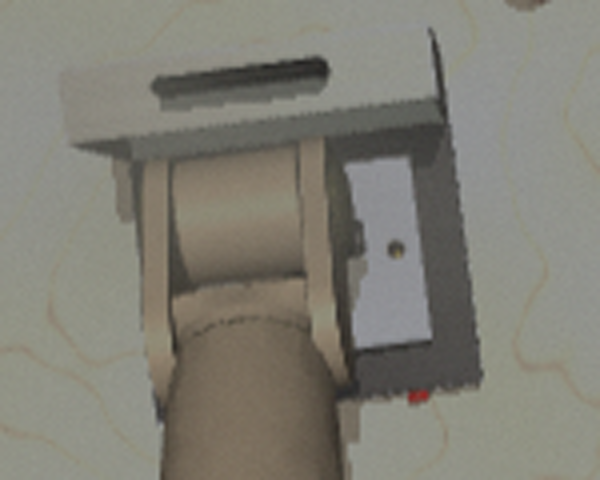

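```bash
python3 - <<'E'
from h import *
z=np.load('/tmp/wrist5.npz');p=z['p'];d=z['d'];m=camera_model('wrist');Tc=np.array(m['T_tool_cam'])
b=lambda x:np.clip(x.astype(int)*2,0,255).astype(np.uint8)
save(b(np.hstack([p[10:70,5:65],p[10:70,505:560]])),'corn.png',6)
save(b(np.hstack([p[245:295,85:140],p[245:295,430:485]])),'holes5.png',6)
C=cloud(m,Tc,d)
k=(abs(C[...,2]-27)<4); q=C[k]; print(k.sum(),np.median(q[:,2]),cv2.minAreaRect(q[:,:2].astype(np.float32)),q[:,0].max(),[np.percentile(q[:,1],a) for a in(0.2,99.8)])
for row in (30,50,70,90):
    kk=np.nonzero(k[row])[0]; print(row,kk.min(),kk.max(),C[row,kk.min()],C[row,kk.max()])
for col in (60,150,300,450,520):
    kk=np.nonzero(k[:110,col])[0]; print(col,kk.min(),C[kk.min(),col])
for u,v in((110.8,269.5),(457,269.5)): print(onz(m,Tc,u,v,-20.4))
E
```

```text
42755 26.478952505374963 ((5.358123779296875, 2.4664154052734375), (209.15992736816406, 270.4913330078125), 0.03333281725645065) 109.86342184013655 [np.float64(-131.4822292701951), np.float64(136.67298255519145)]
30 15 555 [ 106.08090507 -130.97428091   26.85268663] [106.09199994 136.26383036  26.79045118]
50 20 551 [  96.97337424 -130.73005216   27.07724157] [ 97.0313661  136.93720606  27.58202949]
70 24 546 [  87.52342037 -130.58569973   26.71348796] [ 87.5763716  136.74277625  27.85219104]
90 28 542 [  77.79172515 -131.17978193   27.4357616 ] [ 77.79718614 135.63411128  26.04856672]
60 23 [ 109.81682909 -110.33048048   30.8001847 ]
150 24 [109.15424083 -64.7397603   29.39588184]
300 24 [108.92592227  10.03848063  27.84745381]
450 23 [109.79740791  85.40782286  30.56759527]
520 25 [108.68910094 119.91355209  29.20310738]
[ -0.92293841 -77.97203988 -20.4       ]
[ -0.97768386  82.07445031 -20.4       ]
```

View pics/holes5.png

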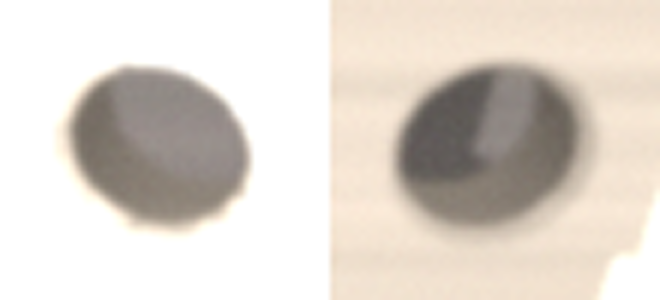

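The wrist view shows the deck edges symmetric about the plate, with corners at (18,27) and (553,27). The deck centre and plate centre agree within 1 mm, and the yaw is aligned. Lowering in stages.

```bash
python3 -m crank '{"dp":[[0,0.07,-0.8],[0,0,-1],[0,0,-0.5],[0,0,0]],"delta_rot":[[0,0,0],[0,0,0],[0,0,0],[0,0,0]],"claw":[255,255,255,255]}'
python3 -m crank '{"dp":[[0,0,-0.5],[0,0,-0.5],[0,0,-0.2],[0,0,0],[0,0,0]],"delta_rot":[[0,0,0],[0,0,0],[0,0,0],[0,0,0],[0,0,0]],"claw":[255,255,255,255,255]}'
```

```text
time_s: 8.75
eef_pos: [498.8, 178.8, 58.3]
ee_rot: [-0.001, -0.056, 0.998, -0.0]
force: [-0.5, -0.8, -5.9]
grip_width: 0.123
time_s: 9.25
eef_pos: [499.5, 178.9, 47.6]
ee_rot: [0.0, -0.056, 0.998, -0.0]
force: [0.6, -0.4, -5.8]
grip_width: 0.122
```

```bash
python3 -m crank '{"dp":[[0,0,-0.2],[0,0,-0.2],[0,0,-0.1],[0,0,0],[0,0,0]],"delta_rot":[[0,0,0],[0,0,0],[0,0,0],[0,0,0],[0,0,0]],"claw":[255,255,255,255,255]}'
```

```text
time_s: 9.75
eef_pos: [499.4, 178.9, 42.8]
ee_rot: [0.0, -0.056, 0.998, -0.0]
force: [-4.8, -0.9, 1.8]
grip_width: 0.12
```

The plate touches the deck (its weight has gone from the fingers) at the expected height. Letting go.

```bash
python3 -m crank '{"dp":[[0,0,0],[0,0,0],[0,0,0],[0,0,0],[0,0,0],[0,0,0],[0,0,0]],"delta_rot":[[0,0,0],[0,0,0],[0,0,0],[0,0,0],[0,0,0],[0,0,0],[0,0,0]],"claw":[0,0,0,0,0,0,0]}'
python3 -m crank '{"dp":[[0,0,1],[0,0,3],[0,0,4],[0,0,4],[0,0,0],[0,0,0]],"delta_rot":[[0,0,0],[0,0,0],[0,0,0],[0,0,0],[0,0,0],[0,0,0]],"claw":[0,0,0,0,0,0]}'
python3 - <<'E'
from h import *
st=sense();p,d=capture('wrist');save(p,'w6.png');m,T=cam('wrist',st);C=cloud(m,T,d)
for u,v in((180,130),(380,130),(180,230),(380,230),(250,130),(320,220)): print(C[v,u].round(1))
E
```

```text
time_s: 10.45
eef_pos: [499.4, 179.0, 42.5]
ee_rot: [0.0, -0.056, 0.998, 0.0]
force: [0.1, 0.3, 0.2]
grip_width: 1.0
time_s: 11.05
eef_pos: [499.6, 179.0, 163.4]
ee_rot: [0.001, -0.056, 0.998, 0.0]
force: [-0.1, 0.4, 0.0]
grip_width: 1.0
[459.2  99.7  63.6]
[442.8 246.2  63.4]
[538.9 101.4  63.6]
[520.8 261.4  64.2]
[453.5 150.9  63.4]
[517.9 212.3  63.5]
```

View pics/w6.png

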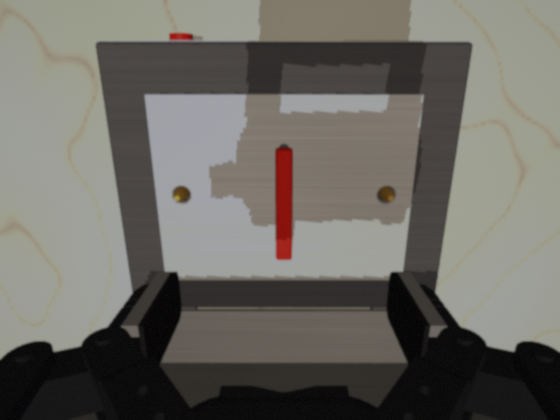

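The plate is seated: its top is at 63.5 mm everywhere (63 expected), and both pins show in the holes at (181,194) and (387,194). Now the hood. From the refined warmer pose the hinge is at about (608,191,55) and the bar at about (604,191,316). I'll rise, turn -90° and look.

```bash
python3 -m crank '{"dp":[[0,0,4],[0,0,4.3],[0,0,4.3],[0,0,4.1],[0,0,0],[0,0,0],[0,0,0],[0,0,0],[0,0,0],[0,0,0]],"delta_rot":[[0,0,0],[0,0,0],[0,0,0],[0,0,-6],[0,0,-8.4],[0,0,-8.4],[0,0,-8.4],[0,0,-8.4],[0,0,-8.4],[0,0,-8.4]],"claw":[0,0,0,0,0,0,0,0,0,0]}'
python3 -m crank '{"dp":[[1,0,0],[2,0,0],[2,0.3,0],[2,0.3,0],[0,0,0],[0,0,0]],"delta_rot":[[0,0,-8.4],[0,0,-8.4],[0,0,-8.4],[0,0,-8.4],[0,0,0],[0,0,0]],"claw":[0,0,0,0,0,0]}'
python3 - <<'E'
from h import *
st=sense();q=st['ee_rot'];M=R.from_quat([q[1],q[2],q[3],q[0]]).as_matrix();print(M.round(4),st['eef_pos'],st['joints'])
p,d=capture('wrist');save(p,'w7.png');m,T=cam('wrist',st);np.savez('/tmp/w7.npz',p=p,d=d,T=T)
p,d=capture('top');save(p[100:260,130:300],'t7.png',4)
E
```

```text
time_s: 12.1
eef_pos: [499.2, 178.9, 328.1]
ee_rot: [-0.001, 0.426, 0.905, -0.001]
force: [0.4, 0.6, -0.5]
grip_width: 1.002
time_s: 12.7
eef_pos: [569.2, 184.9, 328.1]
ee_rot: [-0.001, 0.666, 0.746, -0.001]
force: [-0.2, 0.2, 0.7]
grip_width: 0.997
[[-1.133e-01  9.936e-01 -2.700e-03]
 [ 9.936e-01  1.133e-01 -3.000e-04]
 [-0.000e+00 -2.700e-03 -1.000e+00]] [569.18414116 184.8927485  328.05592411] [ 1.18511557e-01  4.44100735e-01  1.00002537e+00 -4.48331354e-06
  1.70017530e+00  4.99769665e-03]
```

View pics/w7.png

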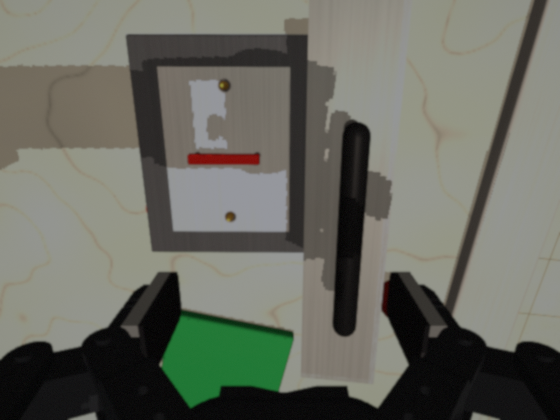

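The wrist view shows the black bar from (356,127) to (344,332), on top of the hood. The seated plate is at left with both pins showing. Measuring the bar.

```bash
python3 - <<'E'
from h import *
z=np.load('/tmp/w7.npz');p=z['p'];d=z['d'];T=z['T'];m=camera_model('wrist');C=cloud(m,T,d)
k=(p.max(-1)<60)&(C[...,2]>295)&(d>0);k[:,:320]=0;k[:,385:]=0;k[345:]=0
q=C[k];print(k.sum(),q.min(0),q.max(0),np.percentile(q[:,2],[50,90,98]));r=cv2.minAreaRect(q[:,:2].astype(np.float32));print(r)
top=q[q[:,2]>np.percentile(q[:,2],60)];print(top.mean(0)); 
e=np.linalg.svd(top[:,:2]-top[:,:2].mean(0),full_matrices=False)[2][0];print(np.degrees(np.arctan2(-e[0],e[1])))
for u,v in((310,200),(395,200)): print(C[v,u])
E
```

```text
5293 [591.53621398 134.3227412  295.5337778 ] [616.02704949 253.85878305 325.70148504] [322.87398333 324.15616323 324.76721298]
((604.2388305664062, 194.10043334960938), (13.896645545959473, 120.37144470214844), 6.239378452301025)
[603.76322977 198.10987287 323.87352945]
-173.6796386744917
[560.70081877 265.62673557 496.95399426]
[7.37394933e+02 1.30263601e+02 3.26306404e-01]
```

```bash
python3 -m crank '{"dp":[[1.7,0.3,0],[1.7,0.3,0],[0,0,-1],[0,0,-2],[0,0,-2],[0,0,-0.9],[0,0,0],[0,0,0]],"delta_rot":[[0,0,0],[0,0,0],[0,0,0],[0,0,0],[0,0,0],[0,0,0],[0,0,0],[0,0,0]],"claw":[0,0,0,0,0,0,0,0]}'
python3 - <<'E'
from h import *
st=sense();print(st['force'],st['joints'])
p,d=capture('wrist');save(p,'w8.png')
E
```

```text
time_s: 13.6
eef_pos: [603.3, 191.0, 271.4]
ee_rot: [0.0, 0.667, 0.745, 0.0]
force: [0.1, 0.1, 0.2]
grip_width: 0.998
[0.08186356 0.10143371 0.18056693] [1.21775878e-01 5.33321261e-01 1.00657686e+00 1.45182157e-05
 1.60042585e+00 1.01353802e-02]
```

View pics/w8.png

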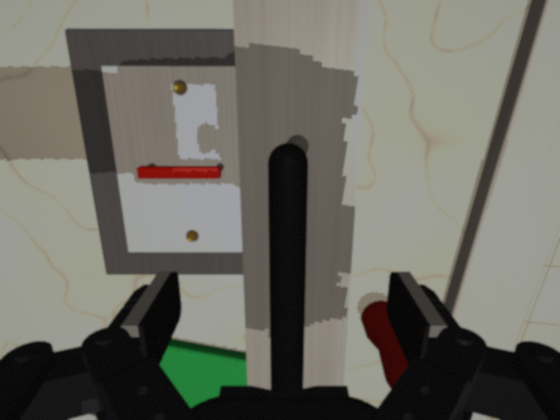

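The bar is centred between the open fingers at column 287. Closing on it.

```bash
python3 -m crank '{"dp":[[0,0,-0.2],[0,0,0],[0,0,0],[0,0,0],[0,0,0],[0,0,0],[0,0,0],[0,0,0],[0,0,0],[0,0,0]],"delta_rot":[[0,0,0],[0,0,0],[0,0,0],[0,0,0],[0,0,0],[0,0,0],[0,0,0],[0,0,0],[0,0,0],[0,0,0]],"claw":[0,255,255,255,255,255,255,255,255,255]}' 80
python3 - <<'E'
from h import *
st=sense();P=st['eef_pos'];print(P,st['force'],st['grip_width'])
H=np.array([608.5,191.4,55.]);xh=np.array([.9938,.1115,0]);yh=np.array([-.1115,.9938,0])
prev=P
for i in range(1,21):
    a=-np.radians(1.905)*i
    Q=H+R.from_rotvec(yh*a).apply(P-H); print(i,((Q-prev)/10).round(2),Q.round(1)); prev=Q
print('rot/row',(-yh*1.905).round(3))
E
```

```text
time_s: 14.65
eef_pos: [603.5, 190.9, 268.7]
ee_rot: [0.0, 0.667, 0.745, 0.0]
force: [0.4, -0.6, 2.3]
grip_width: 0.135
[603.53281154 190.93393248 268.70056002] [ 0.44584574 -0.64750445  2.28868766] 0.13469408610183217
1 [-0.71 -0.08 -0.03] [596.5 190.1 268.4]
2 [-0.7  -0.08 -0.05] [589.4 189.4 267.9]
3 [-0.7  -0.08 -0.08] [582.4 188.6 267.1]
4 [-0.7  -0.08 -0.1 ] [575.4 187.8 266.2]
5 [-0.7  -0.08 -0.12] [568.5 187.  264.9]
6 [-0.69 -0.08 -0.15] [561.5 186.2 263.5]
7 [-0.69 -0.08 -0.17] [554.7 185.5 261.8]
8 [-0.68 -0.08 -0.19] [547.9 184.7 259.9]
9 [-0.67 -0.08 -0.21] [541.1 183.9 257.7]
10 [-0.67 -0.07 -0.24] [534.5 183.2 255.4]
11 [-0.66 -0.07 -0.26] [527.9 182.4 252.8]
12 [-0.65 -0.07 -0.28] [521.4 181.7 250. ]
13 [-0.64 -0.07 -0.3 ] [515. 181. 247.]
14 [-0.63 -0.07 -0.32] [508.7 180.3 243.7]
15 [-0.62 -0.07 -0.34] [502.6 179.6 240.3]
16 [-0.61 -0.07 -0.36] [496.5 178.9 236.6]
17 [-0.59 -0.07 -0.38] [490.6 178.3 232.8]
18 [-0.58 -0.07 -0.4 ] [484.7 177.6 228.7]
19 [-0.57 -0.06 -0.42] [479.1 177.  224.5]
20 [-0.55 -0.06 -0.44] [473.5 176.4 220.1]
rot/row [ 0.212 -1.893 -0.   ]
```

```bash
python3 -m crank '{"dp":[[-0.71,-0.08,-0.03],[-0.7,-0.08,-0.05],[-0.7,-0.08,-0.08],[-0.7,-0.08,-0.1],[-0.7,-0.08,-0.12],[0,0,0]],"delta_rot":[[0.212,-1.893,0],[0.212,-1.893,0],[0.212,-1.893,0],[0.212,-1.893,0],[0.212,-1.893,0],[0,0,0]],"claw":[255,255,255,255,255,255]}'
```

```text
time_s: 15.25
eef_pos: [567.2, 186.9, 264.7]
ee_rot: [0.055, 0.664, 0.743, 0.062]
force: [-0.9, 0.3, 0.6]
grip_width: 0.136
```

Forces are small and the pose follows the arc. Continuing.

```bash
python3 -m crank '{"dp":[[-0.69,-0.08,-0.15],[-0.69,-0.08,-0.17],[-0.68,-0.08,-0.19],[-0.67,-0.08,-0.21],[-0.67,-0.07,-0.24],[-0.66,-0.07,-0.26],[-0.65,-0.07,-0.28],[0,0,0]],"delta_rot":[[0.212,-1.893,0],[0.212,-1.893,0],[0.212,-1.893,0],[0.212,-1.893,0],[0.212,-1.893,0],[0.212,-1.893,0],[0.212,-1.893,0],[0,0,0]],"claw":[255,255,255,255,255,255,255,255]}'
python3 - <<'E'
from h import *
print(sense()['joints'].round(2)); p,d=capture('scene');save(p[120:320,180:420],'s9.png',3)
E
```

```text
time_s: 16.05
eef_pos: [520.3, 181.8, 249.5]
ee_rot: [0.132, 0.653, 0.731, 0.147]
force: [-2.8, 1.5, 0.9]
grip_width: 0.134
[ 0.13  0.12  1.68 -0.01  0.94  0.02]
```

View pics/s9.png

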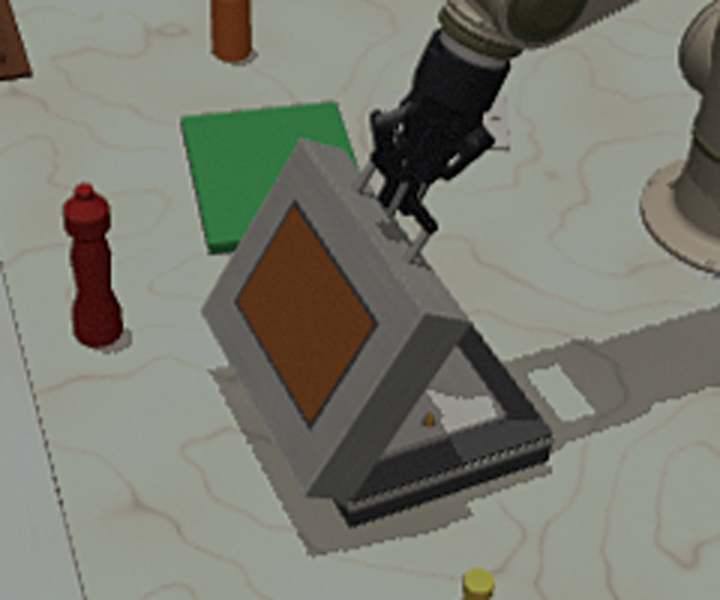

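The scene crop shows the fingers on the hood's bar at about (415,215), the hood coming down evenly and the plate seated. Remaining eight rows:

```bash
python3 -m crank '{"dp":[[-0.64,-0.07,-0.3],[-0.63,-0.07,-0.32],[-0.62,-0.07,-0.34],[-0.61,-0.07,-0.36],[-0.59,-0.07,-0.38],[-0.58,-0.07,-0.4],[-0.57,-0.06,-0.42],[-0.55,-0.06,-0.44],[0,0,0],[0,0,0]],"delta_rot":[[0.212,-1.893,0],[0.212,-1.893,0],[0.212,-1.893,0],[0.212,-1.893,0],[0.212,-1.893,0],[0.212,-1.893,0],[0.212,-1.893,0],[0.212,-1.893,0],[0,0,0],[0,0,0]],"claw":[255,255,255,255,255,255,255,255,255,255]}'
python3 -m crank '{"dp":[[0,0,0],[0,0,0],[0,0,0],[0,0,0],[0,0,0]],"delta_rot":[[0,0,0],[0,0,0],[0,0,0],[0,0,0],[0,0,0]],"claw":[255,255,255,255,255]}'
python3 - <<'E'
from h import *
st=sense();q=st['ee_rot'];M=R.from_quat([q[1],q[2],q[3],q[0]]).as_matrix();P=st['eef_pos']
G=P-48*M[:,2];H=np.array([608.5,191.4,55.]);r=G-H
f=-(r@np.array([.9938,.1115,0]));print('G',G,'radius',np.hypot(f,r[2]),'hood angle',np.arctan2(r[2],f)-.105, np.degrees(np.arccos(-M[2,2])),np.abs(st['dq']).max(),st['force'])
p,d=capture('scene');save(p[120:320,180:420],'s10.png',3);ms,Ts=cam('scene');C=cloud(ms,Ts,d)
# hood end plane / front face normal fits: project into warmer profile
W=np.array([499,179.2]);x=(C[...,:2]-W)@np.array([.9938,.1115]);y=(C[...,:2]-W)@np.array([-.1115,.9938]);
k=(abs(y)<125)&(C[...,2]>80)&(C[...,2]<330)&(d>0)&(x>-60)&(x<230)
hsv=cv2.cvtColor(p,cv2.COLOR_RGB2HSV);o=k&(hsv[...,0]>5)&(hsv[...,0]<18)&(hsv[...,1]>140)
a=np.polyfit(x[o],C[...,2][o],1);print('orange panel',o.sum(),'slope rad',np.arctan(-a[0]),np.arctan(a[0]), 'rms',np.std(C[...,2][o]-np.polyval(a,x[o])))
p2,d2=capture('wrist');save(p2,'w10.png')
p3,d3=capture('top');save(p3[100:260,100:320],'t10.png',3.5)
E
```

```text
time_s: 17.1
eef_pos: [473.1, 176.6, 219.7]
ee_rot: [0.217, 0.63, 0.705, 0.243]
force: [-6.2, 2.5, 2.0]
grip_width: 0.133
time_s: 17.6
eef_pos: [473.4, 176.6, 219.9]
ee_rot: [0.217, 0.63, 0.705, 0.243]
force: [-7.1, 2.6, 2.9]
grip_width: 0.138
G [444.0769977  173.26713476 257.74770478] radius 261.6719182937031 hood angle 0.7814246894519357 37.967083903536775 0.0010445079339056168 [-7.09739922  2.63477922  2.86957076]
orange panel 1861 slope rad 0.7721930948542206 -0.7721930948542206 rms 3.4770599374458087
```

View pics/s10.png

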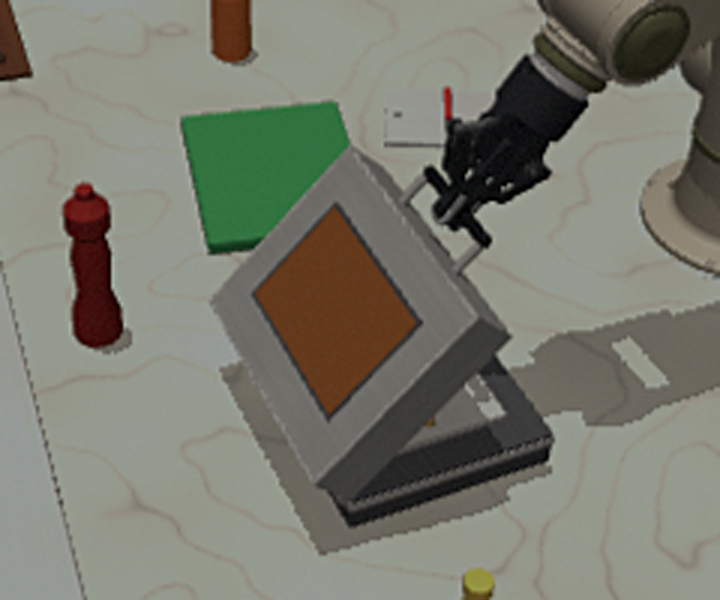

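View pics/t10.png

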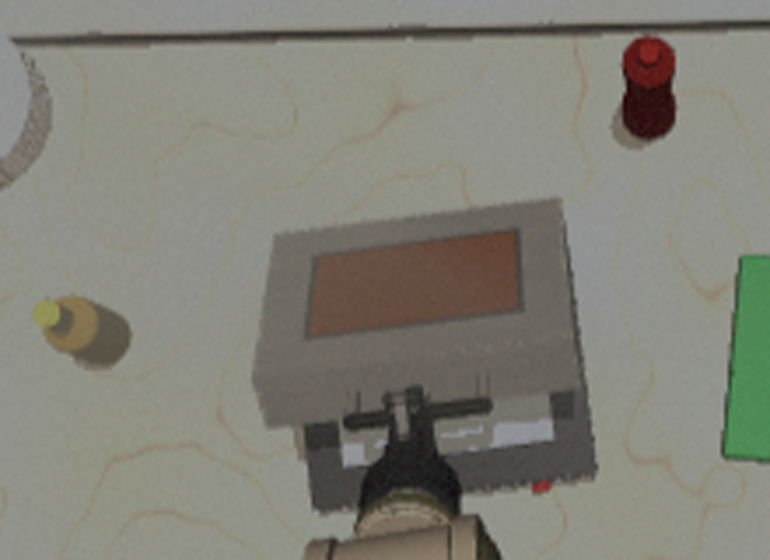

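The hood angle is 0.78 rad by arm kinematics and 0.77 from the fitted panel plane. It is still and firmly gripped, and the mill and yellow bottle look unmoved. Handing in.

```bash
python3 - <<'E'
from h import *
print(finish_job()); print(sense()['time_s'])
E
```

```text
the job is handed in; nothing more can be done
None
the job is handed in; nothing more can be done
```

The aluminium plate is on the warmer's deck over both pins and released. The gripper is holding the hood at about 45°. I handed the job in at about 18 s of the 61 s allowed; no verdict is reported.

**Last checks**
- **Plate:** after release its top measured 63.4–64.2 mm (63 expected), and both pins showed in its holes. It was not touched again, and I did not re-measure it after lowering the hood.
- **Hood:** the angle is 0.781 rad from the arm's pose and 0.772 rad from the camera, against a target of 0.785. The arm is still, and the wrist force from the hood is about 8 N.
- **Bystanders:** in the final pictures the mill and both sauce bottles look unmoved. I checked this by eye only.

**What went wrong or disagreed**
- **First grasp:** the first grasp missed and the fingers shut just above the plate's bar, moving nothing. The real fingertips end about 30 mm short of the reported TCP. I measured that in the wrist depth image and allowed for it from then on.
- **Camera offsets:** the top and wrist cameras were off by 1–2 mm, which I corrected for before placing the plate.

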